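# Run the stuck drilling shuttle home and lock it

### The arm

A 6-joint arm with a two-finger parallel gripper is mounted at the origin on a cart in front of the work surface, level with it; the furniture and walls round the work are solid. World frame = base frame: x ahead of the robot, y to its left, z up, the work surface at z = 0. Lengths are in m, angles in rad, forces in N, time in s.
With the tool pointing down it reaches from about 0.35 to 0.975 m from the base axis. Payload 4.9 kg.
Tool frame: the origin (TCP) lies midway between the tips of the shut fingers; the grasp point (between the pads) lies 19 mm behind it; z points along the fingers, y is the line along which they close (so a half turn about z gives the same grasp; the last joint's range is limited). The gripper opens to 85 mm and grips with 20 to 120 N. Pads are 22 mm wide; open, the fingers measure 114 mm over their backs; the gripper's body (76 mm by 85 mm) begins 54 mm behind the grasp point. The pads swing forward as they close: fully open they stand 13 mm farther back than shut.
Start: joints at [-1.391, 0.053, 1.613, -0, 1.476, -0.119], TCP at [0.184, -0.597, 0.231] pointing down, gripper open.
Joint ranges: [-3.01, 3.01], [-1.01, 2.22], [0.06, 2.58], [-1.02, 4.17], [0.09, 2.62], [-3.14, 3.14]. Speed limits (rad/s): [2.57, 2.57, 3.14, 3.14, 3.14, 3.14].

### API

Orientations are given as a unit quaternion [w, x, y, z].
In Python, from plant import manip gives the robot as it stands.
- The arm moves only by the shell command python3 shift.py, which reads ROWS from standard input. ROWS is a JSON list of rows, 1 to 5 of them, each an object with the fields jaw (the opening from 0.0 (shut) to 1.0 (fully open)), dx, dy, dz (the shift in shares of the most that a row can go, 1 being 62.5 mm), ax, ay, az (a rotation vector in shares of 180 degrees (1.0 is 180 degrees)); a field left out counts as zero (the opening has to be given); each row shifts and turns the commanded pose from where the row before left it, along the tool's axes as they then stand; what a row does not reach is not made up. A row lasts 1/8 s, in which the tool goes at most 0.0625 m and 0.188 rad, less where a joint would pass 70% of its speed; a pose out of reach is approached as far as the arm can. The fingers move at their own pace and stop on an object; the grip force is fixed at half the most. Time passes only in rows, so rows that do not move let the fingers close. It prints the time, the measured TCP pose, the force, the opening and the grip force at its end. Shift and turn numbers lie between -1 and 1, and a call with a number outside is refused. Input that does not fit is refused with a message, and nothing moves.
- manip.state(): the state, without advancing time (a new reading comes with each control period).
- manip.grab_frame(name): name is "scene" or "top" or "wrist"; returns the picture (384x512x3 uint8, red, green, blue); there is no depth.
- manip.camera_params(name): a dict with "intrinsics" (3x3 intrinsics, pixels), "xyz" and "orientation" of the camera in the world. Camera axes: x right, y down, z forward; pixel columns grow to the right and rows downward; lengths in m; the calibration is good to about 2 mm. The wrist camera is an equidistant fisheye: a pixel r from the principal point sees the ray r / f radians off the axis. A picture is of the moment at which its call begins: read the wrist's pose just before it. camera_params takes no time and is no camera call; for the wrist camera it gives the pose at the moment of the call.
- manip.job_done(): hands the job in; it is judged then, once.
The state is a dict: "time": time; "joint_pos": joint angles; "joint_vel": joint speeds; "joint_efforts": joint torques, N m; "tool_pos": TCP position; "tool_rot": TCP orientation; "contact_force": force on the tool from outside, world axes, zero at the start; "ft_torque": the same for the moment, N m; "gripper_width": opening from 0.0 (shut) to 1.0 (fully open); "grasp_force": force on a finger pad.
Only numpy, scipy, OpenCV 4.12 (cv2) and the standard library are available. Lean on these libraries where they do the work, as an engineer would, in place of code of your own. Each camera call takes 0.05 s, during which the arm holds its last target. There are 200 camera calls.

### The job

The block already lies in the shuttle of the sliding drill jig: push the shuttle by its upright heel plate along its rails, in under the bush tower, until it is fully home against the end stop hidden inside, then swing its locking lever all the way down and let go. The shuttle is stuck where it is parked, so lean on it slowly and firmly, with up to 25 N, until it breaks free, without letting it shoot forward; once it moves, meet the stop gently, with no more than about 15 N, or the stop's setting will shift. Keep the block in its nest and leave the other things alone.

Things in the scene. Friction and masses are not known exactly. Their poses are not given: they have to be found in the camera images.
- jig: Sliding drill jig bolted to the bench: grey base 360 x 160 mm, 16 mm thick, two steel guide shafts, a closed grey tower at one end. Origin: underside of the base, which runs from x = -170 to +190 mm. +x is the way the shuttle is pushed home, in under the tower; +y to the left of that, z up.
- tower_mouth (a point): Middle of the tower's mouth, at bench level, 28 mm along +x from the jig's origin. Tower 161 x 156 mm, top at 117 mm, drill bush to 131 mm. Inside it hides a solid end stop, set anew for each job: the shuttle meets it after 75 to 145 mm of travel from where it is parked, and nothing outside shows where; there the force rises at once.
- shuttle: Aluminium plate 150 x 92 mm on the shafts, top 54 mm above the bench, with low fences round the block and a steel heel plate at the rear. Axes as the jig's; slides only along x and stays where it is left. Origin: at bench level below the plate's middle. A stiff ball catch holds it parked: 10 to 20 N frees it within the first 10 mm, then it slides with 3 to 6 N if moved slowly.
- heel (a point): Middle of the rear face of the heel plate, the face to push on: 74 mm wide, 12 mm thick, from 54 to 104 mm above the bench, facing -x of the jig. This point is 85 mm above the bench, 75 mm behind the shuttle's origin, and moves with the shuttle.
- lock_lever (a joint): Shuttle's locking lever (rad): 0 raised (61 degrees above level), 0.85 fully down (12 degrees above level); stays where it is left; 2 to 4 N at the knob moves it. It turns a dog under the shuttle that drops into a slot tied to the end stop: only with the shuttle home to within about 4 mm does it go down; elsewhere it is blocked at about 0.28.
- lever_knob (a point): Centre of the black ball knob, 20 mm across, on the end of the lever, a thin steel rod on the shuttle's -y side that points up and backwards (-x). Its centre swings on an upright arc from about 125 mm above the bench down to 59 mm, going 49 mm backwards (-x). Press it down from above with closed fingers, following the arc.
- lever_pivot (a point): Pivot axis of the lever, on the shuttle: 30 mm behind its origin, 55 mm to its -y side, 38 mm above the bench. The knob's centre is 100 mm from it. The axis lies along the jig's y.
- workpiece: Softwood block 120 x 45 x 40 mm lying loose in the shuttle between the fences (about 2 mm play), its top 94 mm above the bench. Origin: middle of its underside.
- tape_roll: Black roll of insulating tape, 55 mm across, 19 mm high, lying on top of the tower. Bystander. Origin: middle of underside.
- screwdriver: Blue screwdriver, 165 mm long, 26 mm thick, lying on the bench along the jig's +y side. Bystander. Origin: middle of underside.
- tape_measure: Yellow tape measure, 78 x 37 mm, 62 mm high, standing on the bench near the robot. Bystander. Origin: middle of underside.

How it is judged:
On the way:
1. the shuttle is broken free and well under way, its lever still raised (distance of shuttle from where it was at the start of the episode above 0.05 m and value of joint lock_lever below 0.35 rad), for 0.1 s.
At the end, for the whole second after the job is handed in: The locking lever is down (beyond 0.75 of its 0.85 rad), which it can only be with the shuttle home to within about 4 mm of the hidden stop; the shuttle is at rest and the block still lies flat in its nest (within 8 mm) (value of joint lock_lever above 0.75 rad and distance of shuttle from where it was at the start of the episode above 0.068 m and linear speed of shuttle below 0.01 m/s and height (world z) of workpiece between 0.049 and 0.059 m and horizontal distance between workpiece and shuttle below 0.008 m and angle between workpiece's own z axis and vertical below 0.08 rad); the robot touches nothing.
It fails at once if the robot presses on the shuttle or its lever with more than 30 N (contact force between shuttle and the fingers above 30 N or contact force between shuttle and the arm above 30 N).
It fails at once if once it is free (30 mm on, its lever still raised), the robot drives the shuttle against the stop with more than 20 N (distance of shuttle from where it was at the start of the episode above 0.03 m and value of joint lock_lever below 0.2 rad and contact force between shuttle and the fingers above 20 N and y of the grasp point in the frame of shuttle above -0.035 m).
It fails at once if the shuttle shoots along faster than 0.3 m/s (linear speed of shuttle above 0.3 m/s).
It fails at once if the block is lifted or knocked out of its nest (height (world z) of workpiece above 0.066 m or horizontal distance between workpiece and shuttle above 0.012 m).
It fails at once if a bystander is moved by more than 30 mm (distance of any of tape_roll, screwdriver, tape_measure from where it was at the start of the episode above 0.03 m).
It also fails if it takes over 51 s, if anything falls off the work surface, if the arm or the gripper's body presses on something with over 40 N, if the wrist force passes 120 N, or if a joint passes its speed limit or range.

## Working session

There is one attempt and no reset: what is moved stays moved. The work goes in short steps, Python scripts to look and compute and a shell command to move; the robot and the scene stay as the last step left them, time stands still between calls to the robot, and variables do not carry over. Pictures are saved under pics/ and viewed, at most 10 in all, crops included, and the job is handed in when it is done.

```bash
ls; mkdir -p pics; python3 - <<'E'
from plant import manip
import cv2
for n in ("scene","top"):
    cv2.imwrite(f"pics/{n}0.png",manip.grab_frame(n)[:,:,::-1]); p=manip.camera_params(n); print(n,p)
s=manip.state(); print(s)
E
```

```text
pics
plant.py
shift.py
scene {'intrinsics': array([[400.13434718,   0.        , 253.0722357 ],
       [  0.        , 400.13434718, 187.79581823],
       [  0.        ,   0.        ,   1.        ]]), 'xyz': array([-0.07435289,  0.77828861,  0.59875752]), 'orientation': array([ 0.17790472, -0.31427415,  0.80349976, -0.47325449])}
top {'intrinsics': array([[417.70812556,   0.        , 248.54486533],
       [  0.        , 417.70812556, 185.7902969 ],
       [  0.        ,   0.        ,   1.        ]]), 'xyz': array([0.35687802, 0.12903034, 0.95590866]), 'orientation': array([ 0.05943968, -0.6974376 ,  0.71112264, -0.06597204])}
{'time': 0.1, 'joint_pos': array([-1.39099781e+00,  5.32981581e-02,  1.61416574e+00, -1.17496236e-05,
        1.47596676e+00, -1.18966825e-01]), 'joint_vel': array([ 0.00014612, -0.0025933 , -0.00367605, -0.00039516, -0.00051898,
       -0.00087864]), 'joint_efforts': array([ 2.24714322e-04, -3.94905138e+01, -3.71361637e+01, -1.22648430e-04,
        3.92197544e-03, -6.30373577e-06]), 'tool_pos': array([ 0.18387927, -0.5967542 ,  0.230176  ]), 'tool_rot': array([-9.18397801e-04,  9.88862641e-01,  1.48828201e-01, -3.37930744e-05]), 'contact_force': array([-0.36114927,  0.33587488,  0.02681588]), 'ft_torque': array([-0.03594375,  0.01109412, -0.01495818]), 'grasp_force': 0.0, 'gripper_width': 0.9979118113941352}
```

View pics/scene0.png

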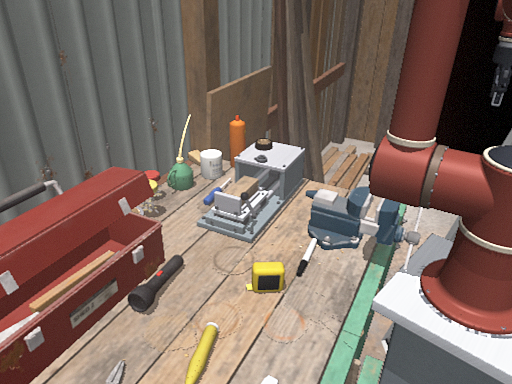

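View pics/top0.png

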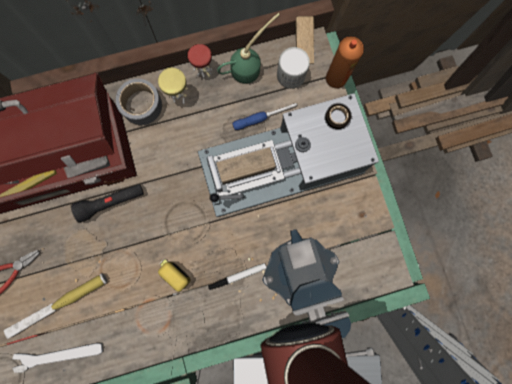

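The scene shows the jig with its heel at the left end, at about (228,203), and the tower behind it. In the top view the jig's +x runs to the right and slightly up. The tower's corners are near (283,110), (356,94), (377,158) and (303,183), and the knob is at (214,198). I'll enlarge the top view to read these more precisely.

```bash
python3 - <<'E'
import cv2
a=cv2.imread("pics/top0.png")[85:225,190:390]
cv2.imwrite("pics/crop0.png",cv2.resize(a,None,fx=4,fy=4,interpolation=cv2.INTER_CUBIC))
a=cv2.imread("pics/scene0.png")[130:245,190:315]
cv2.imwrite("pics/crop1.png",cv2.resize(a,None,fx=5,fy=5,interpolation=cv2.INTER_CUBIC))
E
```

```text
(no output)
```

View pics/crop0.png

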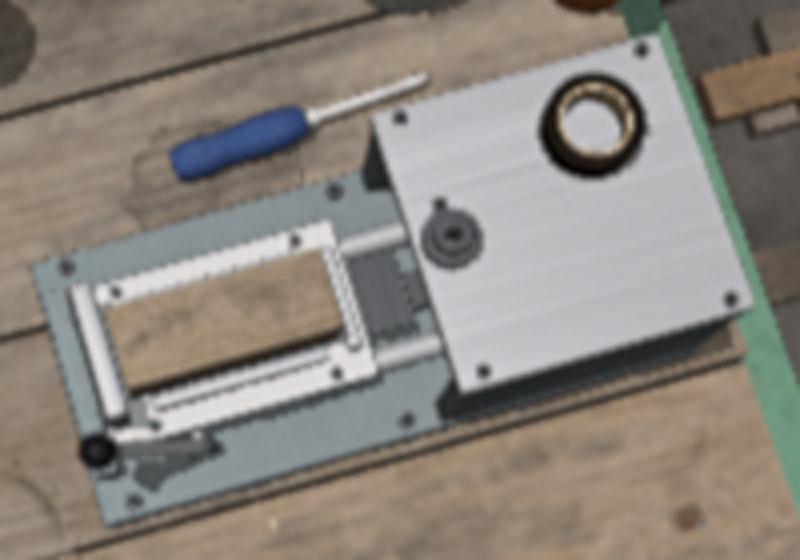

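View pics/crop1.png

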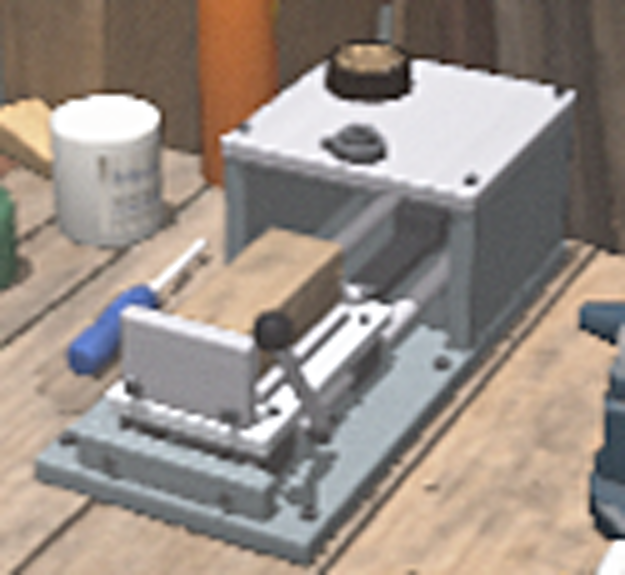

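The crops show the tower roof corners, the base's rear corners, the heel's top edge and the knob (crop0 (97,452), crop1 (272,330)). I'll cast rays through these.

```bash
cat > h.py <<'E'
import numpy as np
from scipy.spatial.transform import Rotation as R
from plant import manip
def rot(q): return R.from_quat(np.r_[q[1:],q[0]])
def ray(n,uv):
    p=manip.camera_params(n); d=np.linalg.inv(p["intrinsics"])@np.r_[uv,1]
    d=rot(p["orientation"]).apply(d); return p["xyz"],d/np.linalg.norm(d)
def onz(n,uv,z):
    o,d=ray(n,uv); return o+d*(z-o[2])/d[2]
def tri(a,b):
    A=np.zeros((3,3));v=np.zeros(3)
    for o,d in (a,b):
        P=np.eye(3)-np.outer(d,d);A+=P;v+=P@o
    x=np.linalg.solve(A,v); return x,[np.linalg.norm(np.cross(x-o,d)) for o,d in (a,b)]
E
python3 - <<'E'
from h import *
c0=lambda x,y:((x+.5)/4-.5+190,(y+.5)/4-.5+85)
c1=lambda x,y:((x+.5)/5-.5+190,(y+.5)/5-.5+130)
np.set_printoptions(precision=4,suppress=True)
# local jig xy -> world fits
loc=np.array([[.028,.078],[.189,.078],[.189,-.078],[.028,-.078],[-.170,.08],[-.170,-.08]])
pt=[onz("top",c0(*p),.117) for p in [(373,118),(657,35),(752,306),(462,393)]]+[onz("top",c0(*p),.016) for p in [(33,265),(106,525)]]
W=np.array(pt)[:,:2]; lc=loc.mean(0);wc=W.mean(0)
z=np.sum((W-wc)@[1,1j]*np.conj((loc-lc)@[1,1j])); th=np.angle(z)
Rm=np.array([[np.cos(th),-np.sin(th)],[np.sin(th),np.cos(th)]]); t=wc-Rm@lc
print("yaw",th,"t",t); print((W-loc@Rm.T-t)*1e3)
J=lambda w:Rm.T@(np.array(w)[:2]-t)
for p in [(70,287),(107,422),(85,285),(128,418)]: print("heel",J(onz("top",c0(*p),.104)))
k,e=tri(ray("top",c0(97,452)),ray("scene",c1(272,330)));print("knob",k,e,J(k))
# scene checks: heel rear face top corners, tower roof front corners
for p in [(125,310),(251,350)]: print("heel sc",J(onz("scene",c1(*p),.104)))
for p in [(222,143),(470,205)]: print("tower sc",J(onz("scene",c1(*p),.117)))
w=onz("top",c0(240,140),.013);print("sd",w,J(w)); w=onz("top",(173,276),.03);print("tm",w,J(w))
E
```

```text
yaw -1.3023126747472238 t [0.5785 0.0516]
[[-1.7146 -0.9909]
 [-0.7592  1.3834]
 [ 0.7705  3.1688]
 [ 0.5734 -0.0344]
 [-0.5647 -2.3238]
 [ 1.6946 -1.203 ]]
heel [-0.1492  0.0364]
heel [-0.1501 -0.0382]
heel [-0.1414  0.0352]
heel [-0.1392 -0.0392]
knob [0.4832 0.19   0.1235] [np.float64(0.00014179503435273665), np.float64(0.00014179503435273562)] [-0.1587 -0.0552]
heel sc [-0.1463  0.034 ]
heel sc [-0.1508 -0.0397]
tower sc [0.0227 0.0736]
tower sc [ 0.0175 -0.0812]
sd [0.6846 0.1128 0.013 ] [-0.0308  0.1186]
tm [0.3276 0.2863 0.03  ] [-0.2928 -0.1796]
```

Tower, base, heel and knob agree to within about 3 mm. Jig yaw is -1.302, the heel face is at jig x ≈ -0.149, and the knob is at (-0.159, -0.055). First I'll lift, shut the fingers and turn the tool so that tool x = -jig x.

The rows are not in the units I measure in: shifts go in shares of 62.5 mm and turns go in shares of 180 degrees. I convert before sending: -0.03 m is -0.48, -0.02 m is -0.32, -0.185 rad is -0.0589.

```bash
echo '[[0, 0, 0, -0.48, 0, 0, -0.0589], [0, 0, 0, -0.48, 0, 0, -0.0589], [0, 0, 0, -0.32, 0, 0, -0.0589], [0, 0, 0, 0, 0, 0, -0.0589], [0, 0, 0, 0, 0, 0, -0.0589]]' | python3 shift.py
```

```text
refused: ROWS must be a list of objects with named fields. Nothing was moved.
```

Refused on format, not on reach. It needs a list of objects with named fields.

```bash
echo '[{"jaw": 0, "dz": -0.48, "az": -0.0589}, {"jaw": 0, "dz": -0.48, "az": -0.0589}, {"jaw": 0, "dz": -0.32, "az": -0.0589}, {"jaw": 0, "az": -0.0589}, {"jaw": 0, "az": -0.0589}]' | python3 shift.py
echo '[{"jaw": 0, "az": -0.0589}, {"jaw": 0, "az": -0.0589}, {"jaw": 0, "az": -0.0589}, {"jaw": 0, "az": -0.0191}, {"jaw": 0}]' | python3 shift.py
cat >> h.py <<'E'
yaw=-1.3023;T0=np.array([.5785,.0516])
ex=np.array([np.cos(yaw),np.sin(yaw)]);ey=np.array([-ex[1],ex[0]])
def J(w): d=np.array(w)[:2]-T0; return np.array([d@ex,d@ey])
def rep():
    s=manip.state();Rt=rot(s["tool_rot"]).as_matrix();p=s["tool_pos"];f=s["contact_force"]
    print("t%.2f"%s["time"],"jig",np.r_[J(p),p[2]].round(4),"F",np.round([f[:2]@ex,f[:2]@ey,f[2]],1),
     "toolx ang",round(float(np.arctan2(Rt[1,0],Rt[0,0])),4),"tilt",Rt[:2,2].round(4),"q",s["joint_pos"].round(2))
E
python3 -c "from h import *;rep()"
```

```text
time: 0.72
tool_pos: [0.184, -0.5972, 0.3111]
tool_rot: [-0.0, 0.817, 0.577, 0.0]
contact_force: [-0.3, -0.3, -0.3]
gripper_width: -0.005
grasp_force: 0.0
time: 1.35
tool_pos: [0.1839, -0.597, 0.3106]
tool_rot: [-0.0, 0.607, 0.795, 0.0]
contact_force: [1.0, -0.7, -1.4]
gripper_width: 0.004
grasp_force: 0.0
t1.35 jig [ 0.5207 -0.5525  0.3106] F [ 0.9  0.8 -1.4] toolx ang 1.838 tilt [-0.0002  0.0011] q [-1.39  0.02  1.52  0.    1.61 -1.66]
```

In the tool's units: 0.048 m is 0.768, 0.0373 m is 0.5968.

```bash
echo '[{"jaw": 0, "dx": 0.768, "dy": 0.5968}, {"jaw": 0, "dx": 0.768, "dy": 0.5968}, {"jaw": 0, "dx": 0.768, "dy": 0.5968}, {"jaw": 0, "dx": 0.768, "dy": 0.5968}, {"jaw": 0, "dx": 0.768, "dy": 0.5968}]' | python3 shift.py | tail -3
echo '[{"jaw": 0, "dx": 0.768, "dy": 0.5968}, {"jaw": 0, "dx": 0.768, "dy": 0.5968}, {"jaw": 0, "dx": 0.768, "dy": 0.5968}, {"jaw": 0, "dx": 0.768, "dy": 0.5968}, {"jaw": 0, "dx": 0.768, "dy": 0.5968}]' | python3 shift.py|tail -3
echo '[{"jaw": 0, "dx": 0.768, "dy": 0.5968}, {"jaw": 0, "dx": 0.768, "dy": 0.5968}, {"jaw": 0, "dx": 0.768, "dy": 0.5968}, {"jaw": 0, "dx": 0.768, "dy": 0.5968}, {"jaw": 0, "dx": 0.768, "dy": 0.5968}]' | python3 shift.py|tail -3
echo '[{"jaw": 0}]' | python3 shift.py |tail -3
python3 -c "from h import *;rep()"
```

```text
contact_force: [0.8, -0.3, 1.2]
gripper_width: -0.003
grasp_force: 0.0
contact_force: [0.5, -1.6, 0.1]
gripper_width: 0.003
grasp_force: 0.0
contact_force: [1.0, 0.7, 0.6]
gripper_width: 0.003
grasp_force: 0.0
contact_force: [-1.1, -0.2, -0.1]
gripper_width: 0.003
grasp_force: 0.0
t3.35 jig [-0.2017  0.0083  0.3094] F [-0.1 -1.1 -0.1] toolx ang 1.8422 tilt [-0.003  -0.0004] q [ 0.31 -0.07  1.6   0.    1.61  0.04]
```

In the tool's units: 0.06 m is 0.96, 0.05 m is 0.8.

```bash
echo '[{"jaw": 0, "dz": 0.96}, {"jaw": 0, "dz": 0.96}, {"jaw": 0, "dz": 0.8}, {"jaw": 0, "dz": 0.64}, {"jaw": 0, "dz": 0.432}]' | python3 shift.py |tail -3
echo '[{"jaw": 0, "dx": -0.192}, {"jaw": 0, "dx": -0.192}, {"jaw": 0, "dx": -0.128}, {"jaw": 0, "dx": -0.048}, {"jaw": 0}]' | python3 shift.py |tail -3
python3 - <<'E'
from h import *
import cv2
rep();cv2.imwrite("pics/scene1.png",cv2.resize(manip.grab_frame("scene")[110:250,170:350,::-1],None,fx=4,fy=4))
E
```

```text
contact_force: [0.2, -0.2, -0.1]
gripper_width: 0.001
grasp_force: 0.0
contact_force: [-0.3, -0.0, -0.3]
gripper_width: 0.002
grasp_force: 0.0
t4.60 jig [-0.1635  0.0077  0.075 ] F [-0.  -0.3 -0.3] toolx ang 1.8382 tilt [0.0011 0.0004] q [ 0.24  0.1   1.84  0.    1.2  -0.02]
```

View pics/scene1.png

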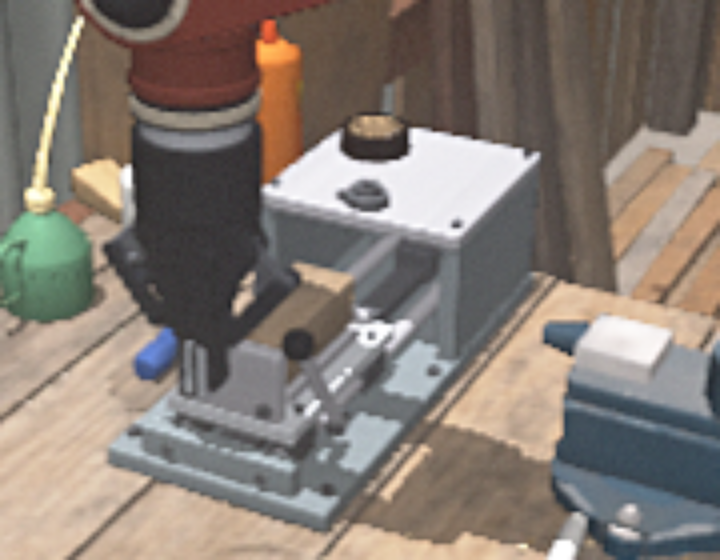

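The fingers stand just behind the heel, and the gripper knuckle clears the knob (298,343) by about 30 mm. I'll shift 6 mm toward +y for margin and lean on the heel in small steps.

In the tool's units: 0.006 m is 0.096, -0.001 m is -0.016.

```bash
echo '[{"jaw": 0, "dy": 0.096}, {"jaw": 0, "dx": -0.016}, {"jaw": 0, "dx": -0.016}]' | python3 shift.py |tail -3; python3 -c "from h import *;rep()"
echo '[{"jaw": 0, "dx": -0.016}, {"jaw": 0, "dx": -0.016}]' | python3 shift.py |tail -3; python3 -c "from h import *;rep()"
```

```text
contact_force: [-0.5, -0.3, 0.0]
gripper_width: 0.001
grasp_force: 0.0
t5.03 jig [-0.1619  0.0133  0.0742] F [ 0.2 -0.5  0. ] toolx ang 1.8391 tilt [-0.0003 -0.0001] q [ 0.24  0.11  1.82  0.    1.2  -0.03]
contact_force: [-0.5, 2.8, -0.6]
gripper_width: 0.002
grasp_force: 1.6
t5.28 jig [-0.1604  0.0132  0.0742] F [-2.8  0.3 -0.6] toolx ang 1.8387 tilt [-0.0004  0.0014] q [ 0.24  0.11  1.83  0.    1.2  -0.03]
```

Contact is at TCP x ≈ -0.160, as expected. I'll keep leaning in small steps.

In the tool's units: -0.0005 m is -0.008.

```bash
echo '[{"jaw": 0, "dx": -0.008}, {"jaw": 0, "dx": -0.008}]' | python3 shift.py >/dev/null; python3 -c "from h import *;rep()"
echo '[{"jaw": 0, "dx": -0.008}, {"jaw": 0, "dx": -0.008}]' | python3 shift.py >/dev/null; python3 -c "from h import *;rep()"
```

```text
t5.53 jig [-0.1597  0.0132  0.0742] F [-6.8  0.5 -0.9] toolx ang 1.8388 tilt [-0.0005  0.0019] q [ 0.24  0.11  1.83  0.    1.2  -0.03]
t5.78 jig [-0.1594  0.0132  0.0742] F [-9.5  0.5 -0.8] toolx ang 1.8388 tilt [-0.0009  0.0032] q [ 0.24  0.11  1.83  0.    1.2  -0.03]
```

In the tool's units: -0.0005 m is -0.008.

```bash
for i in 1; do echo '[{"jaw": 0, "dx": -0.008}, {"jaw": 0, "dx": -0.008}]' | python3 shift.py >/dev/null; python3 -c "from h import *;rep()"; done
echo '[{"jaw": 0, "dx": -0.008}, {"jaw": 0, "dx": -0.008}]' | python3 shift.py >/dev/null; python3 -c "from h import *;rep()"
```

```text
t6.03 jig [-0.1588  0.0132  0.0743] F [-9.2  0.1 -0.2] toolx ang 1.8389 tilt [-0.001  0.004] q [ 0.23  0.11  1.83  0.    1.2  -0.04]
t6.28 jig [-0.1585  0.0132  0.0743] F [-12.8   1.   -0.3] toolx ang 1.8388 tilt [-0.0014  0.0055] q [ 0.23  0.11  1.83  0.01  1.2  -0.04]
```

In the tool's units: -0.0005 m is -0.008.

```bash
echo '[{"jaw": 0, "dx": -0.008}, {"jaw": 0, "dx": -0.008}]' | python3 shift.py >/dev/null; python3 -c "from h import *;rep()"
```

```text
t6.53 jig [-0.1584  0.0132  0.0743] F [-16.5   1.2  -0.1] toolx ang 1.8389 tilt [-0.0017  0.0072] q [ 0.23  0.11  1.83  0.01  1.2  -0.04]
```

In the tool's units: -0.0004 m is -0.0064.

```bash
echo '[{"jaw": 0, "dx": -0.0064}, {"jaw": 0, "dx": -0.0064}]' | python3 shift.py >/dev/null; python3 -c "from h import *;rep()"
```

```text
t6.78 jig [-0.158   0.0132  0.0743] F [-11.6   0.5  -1.5] toolx ang 1.839 tilt [-0.0018  0.0076] q [ 0.23  0.11  1.83  0.01  1.2  -0.04]
```

In the tool's units: -0.0004 m is -0.0064.

```bash
echo '[{"jaw": 0, "dx": -0.0064}, {"jaw": 0, "dx": -0.0064}]' | python3 shift.py >/dev/null; python3 -c "from h import *;rep()"
```

```text
t7.03 jig [-0.1556  0.0132  0.0743] F [-9.7  0.4  0.9] toolx ang 1.8393 tilt [-0.001   0.0041] q [ 0.23  0.11  1.83  0.    1.2  -0.04]
```

In the tool's units: -0.0004 m is -0.0064.

```bash
echo '[{"jaw": 0, "dx": -0.0064}, {"jaw": 0, "dx": -0.0064}]' | python3 shift.py >/dev/null; python3 -c "from h import *;rep()"
```

```text
t7.28 jig [-0.1538  0.0132  0.0743] F [-7.9  0.2 -1.3] toolx ang 1.8391 tilt [-0.0007  0.0026] q [ 0.23  0.11  1.83  0.    1.2  -0.04]
```

It has broken free. I'll go on at moderate pace up to near the earliest stop position (TCP x ≈ -0.085).

In the tool's units: -0.0015 m is -0.024, -0.001 m is -0.016.

```bash
echo '[{"jaw": 0, "dx": -0.016}, {"jaw": 0, "dx": -0.016}, {"jaw": 0, "dx": -0.016}, {"jaw": 0, "dx": -0.024}]' | python3 shift.py >/dev/null; python3 -c "from h import *;rep()"
echo '[{"jaw": 0, "dx": -0.024}, {"jaw": 0, "dx": -0.032}, {"jaw": 0, "dx": -0.032}, {"jaw": 0, "dx": -0.032}]' | python3 shift.py >/dev/null; python3 -c "from h import *;rep()"
```

```text
t7.78 jig [-0.1478  0.0132  0.0743] F [-4.3  0.2  0.1] toolx ang 1.8387 tilt [-0.0003  0.0003] q [ 0.22  0.11  1.83  0.    1.2  -0.05]
t8.28 jig [-0.1402  0.0132  0.0743] F [-2.6 -1.5 -1.1] toolx ang 1.8387 tilt [-0.0002 -0.    ] q [ 0.2   0.11  1.83  0.    1.2  -0.06]
```

In the tool's units: -0.0025 m is -0.04.

```bash
echo '[{"jaw": 0, "dx": -0.04}, {"jaw": 0, "dx": -0.04}, {"jaw": 0, "dx": -0.04}, {"jaw": 0, "dx": -0.04}, {"jaw": 0, "dx": -0.04}]' | python3 shift.py >/dev/null; python3 -c "from h import *;rep()"
```

```text
t8.90 jig [-0.1277  0.0132  0.0743] F [-3.2 -1.8 -0.3] toolx ang 1.8387 tilt [-0.0002 -0.    ] q [ 0.18  0.11  1.83 -0.    1.2  -0.09]
```

In the tool's units: -0.0025 m is -0.04.

```bash
echo '[{"jaw": 0, "dx": -0.04}, {"jaw": 0, "dx": -0.04}, {"jaw": 0, "dx": -0.04}, {"jaw": 0, "dx": -0.04}, {"jaw": 0, "dx": -0.04}]' | python3 shift.py >/dev/null; python3 -c "from h import *;rep()"
echo '[{"jaw": 0, "dx": -0.04}, {"jaw": 0, "dx": -0.04}, {"jaw": 0, "dx": -0.04}, {"jaw": 0, "dx": -0.04}, {"jaw": 0, "dx": -0.04}]' | python3 shift.py >/dev/null; python3 -c "from h import *;rep()"
```

```text
t9.53 jig [-0.1152  0.0132  0.0743] F [-2.1 -1.2 -0.4] toolx ang 1.8388 tilt [-0.0002  0.    ] q [ 0.16  0.11  1.83  0.    1.2  -0.11]
t10.15 jig [-0.1027  0.0133  0.0743] F [-2.7 -0.8 -0.4] toolx ang 1.8388 tilt [-0.0001 -0.    ] q [ 0.14  0.11  1.83 -0.    1.2  -0.13]
```

Next comes the cautious part: 3 mm bites, with a force guard between them that stops the chain.

In the tool's units: -0.0025 m is -0.04.

```bash
cat > g.py <<'E'
from h import *
import sys
rep(); f=manip.state()["contact_force"]; sys.exit(bool(-(f[:2]@ex)>6.5))
E
echo '[{"jaw": 0, "dx": -0.04}, {"jaw": 0, "dx": -0.04}, {"jaw": 0, "dx": -0.04}, {"jaw": 0, "dx": -0.04}]' | python3 shift.py >/dev/null; python3 g.py &&
echo '[{"jaw": 0, "dx": -0.016}, {"jaw": 0, "dx": -0.016}, {"jaw": 0, "dx": -0.016}]' | python3 shift.py >/dev/null && python3 g.py &&
echo '[{"jaw": 0, "dx": -0.016}, {"jaw": 0, "dx": -0.016}, {"jaw": 0, "dx": -0.016}]' | python3 shift.py >/dev/null && python3 g.py &&
echo '[{"jaw": 0, "dx": -0.016}, {"jaw": 0, "dx": -0.016}, {"jaw": 0, "dx": -0.016}]' | python3 shift.py >/dev/null && python3 g.py &&
echo '[{"jaw": 0, "dx": -0.016}, {"jaw": 0, "dx": -0.016}, {"jaw": 0, "dx": -0.016}]' | python3 shift.py >/dev/null && python3 g.py
```

```text
t10.65 jig [-0.0927  0.0132  0.0743] F [-3.2 -2.1 -0.2] toolx ang 1.8388 tilt [-0.0001 -0.    ] q [ 0.12  0.11  1.83 -0.    1.2  -0.15]
t11.03 jig [-0.0898  0.0133  0.0743] F [-3.3 -2.2 -0. ] toolx ang 1.8389 tilt [-0.  0.] q [ 0.12  0.11  1.83  0.    1.2  -0.15]
t11.40 jig [-0.0868  0.0132  0.0743] F [-3.5 -2.  -0.8] toolx ang 1.8389 tilt [-0.0001 -0.    ] q [ 0.11  0.11  1.83 -0.    1.2  -0.16]
t11.78 jig [-0.0838  0.0132  0.0742] F [-2.8 -1.  -0.6] toolx ang 1.8387 tilt [-0.0001  0.    ] q [ 0.11  0.11  1.83  0.    1.2  -0.16]
t12.15 jig [-0.0808  0.0133  0.0743] F [-3.2 -1.1 -1.2] toolx ang 1.8388 tilt [-0.  0.] q [ 0.1   0.11  1.83  0.    1.2  -0.17]
```

```bash

echo '[{"jaw": 0, "dx": -0.016}, {"jaw": 0, "dx": -0.016}, {"jaw": 0, "dx": -0.016}]' | python3 shift.py >/dev/null && python3 g.py &&
echo '[{"jaw": 0, "dx": -0.016}, {"jaw": 0, "dx": -0.016}, {"jaw": 0, "dx": -0.016}]' | python3 shift.py >/dev/null && python3 g.py &&
echo '[{"jaw": 0, "dx": -0.016}, {"jaw": 0, "dx": -0.016}, {"jaw": 0, "dx": -0.016}]' | python3 shift.py >/dev/null && python3 g.py &&
echo '[{"jaw": 0, "dx": -0.016}, {"jaw": 0, "dx": -0.016}, {"jaw": 0, "dx": -0.016}]' | python3 shift.py >/dev/null && python3 g.py &&
echo '[{"jaw": 0, "dx": -0.016}, {"jaw": 0, "dx": -0.016}, {"jaw": 0, "dx": -0.016}]' | python3 shift.py >/dev/null && python3 g.py &&
echo '[{"jaw": 0, "dx": -0.016}, {"jaw": 0, "dx": -0.016}, {"jaw": 0, "dx": -0.016}]' | python3 shift.py >/dev/null && python3 g.py &&
echo '[{"jaw": 0, "dx": -0.016}, {"jaw": 0, "dx": -0.016}, {"jaw": 0, "dx": -0.016}]' | python3 shift.py >/dev/null && python3 g.py
```

```text
t12.53 jig [-0.0778  0.0133  0.0743] F [-2.6 -2.2 -1.1] toolx ang 1.8388 tilt [-0.0001  0.    ] q [ 0.1   0.11  1.83  0.    1.2  -0.17]
t12.90 jig [-0.0748  0.0132  0.0743] F [-2.6 -0.7 -0.9] toolx ang 1.8389 tilt [-0.0001  0.    ] q [ 0.09  0.11  1.83  0.    1.2  -0.18]
t13.28 jig [-0.0718  0.0133  0.0743] F [-1.8 -1.9 -1.2] toolx ang 1.8388 tilt [-0.  0.] q [ 0.09  0.11  1.83  0.    1.2  -0.18]
t13.65 jig [-0.0688  0.0133  0.0743] F [-3.6 -0.5 -0.5] toolx ang 1.8389 tilt [-0. -0.] q [ 0.08  0.11  1.83 -0.    1.2  -0.19]
t14.03 jig [-0.0658  0.0132  0.0743] F [-3.1 -2.  -1.4] toolx ang 1.8388 tilt [-0.0001  0.    ] q [ 0.08  0.11  1.83  0.    1.2  -0.19]
t14.40 jig [-0.0628  0.0133  0.0743] F [-2.9 -0.   0. ] toolx ang 1.8388 tilt [-0.  0.] q [ 0.07  0.11  1.83  0.    1.2  -0.2 ]
t14.78 jig [-0.0598  0.0133  0.0743] F [-3.2 -1.1 -2. ] toolx ang 1.8388 tilt [0. 0.] q [ 0.07  0.11  1.83  0.    1.2  -0.2 ]
```

In the tool's units: -0.001 m is -0.016.

```bash

echo '[{"jaw": 0, "dx": -0.016}, {"jaw": 0, "dx": -0.016}, {"jaw": 0, "dx": -0.016}]' | python3 shift.py >/dev/null && python3 g.py &&
echo '[{"jaw": 0, "dx": -0.016}, {"jaw": 0, "dx": -0.016}, {"jaw": 0, "dx": -0.016}]' | python3 shift.py >/dev/null && python3 g.py &&
echo '[{"jaw": 0, "dx": -0.016}, {"jaw": 0, "dx": -0.016}, {"jaw": 0, "dx": -0.016}]' | python3 shift.py >/dev/null && python3 g.py &&
echo '[{"jaw": 0, "dx": -0.016}, {"jaw": 0, "dx": -0.016}, {"jaw": 0, "dx": -0.016}]' | python3 shift.py >/dev/null && python3 g.py &&
echo '[{"jaw": 0, "dx": -0.016}, {"jaw": 0, "dx": -0.016}, {"jaw": 0, "dx": -0.016}]' | python3 shift.py >/dev/null && python3 g.py &&
echo '[{"jaw": 0, "dx": -0.016}, {"jaw": 0, "dx": -0.016}, {"jaw": 0, "dx": -0.016}]' | python3 shift.py >/dev/null && python3 g.py &&
echo '[{"jaw": 0, "dx": -0.016}, {"jaw": 0, "dx": -0.016}, {"jaw": 0, "dx": -0.016}]' | python3 shift.py >/dev/null && python3 g.py
```

```text
t15.15 jig [-0.0568  0.0133  0.0743] F [-2.8 -1.5 -2. ] toolx ang 1.8388 tilt [-0.  0.] q [ 0.06  0.11  1.83  0.    1.2  -0.21]
t15.53 jig [-0.0538  0.0133  0.0743] F [-3.4 -1.5 -1.7] toolx ang 1.8389 tilt [ 0.0001 -0.    ] q [ 0.06  0.11  1.83 -0.    1.2  -0.21]
t15.90 jig [-0.0508  0.0133  0.0743] F [-3.  -0.5 -1.9] toolx ang 1.8388 tilt [-0.  0.] q [ 0.05  0.11  1.83  0.    1.2  -0.22]
t16.27 jig [-0.0478  0.0132  0.0743] F [-3.7 -0.5 -2.5] toolx ang 1.8388 tilt [0. 0.] q [ 0.05  0.11  1.83  0.    1.2  -0.22]
t16.65 jig [-0.0448  0.0132  0.0743] F [-3.1 -0.4 -3.1] toolx ang 1.8388 tilt [-0.  0.] q [ 0.04  0.11  1.82  0.    1.2  -0.23]
t17.02 jig [-0.0418  0.0133  0.0743] F [-2.2 -1.  -2.4] toolx ang 1.8388 tilt [0. 0.] q [ 0.04  0.11  1.82  0.    1.2  -0.23]
t17.40 jig [-0.0388  0.0133  0.0743] F [-3.  -0.5 -2.1] toolx ang 1.8388 tilt [0. 0.] q [ 0.03  0.11  1.82  0.    1.2  -0.24]
```

In the tool's units: -0.001 m is -0.016.

```bash

echo '[{"jaw": 0, "dx": -0.016}, {"jaw": 0, "dx": -0.016}, {"jaw": 0, "dx": -0.016}]' | python3 shift.py >/dev/null && python3 g.py &&
echo '[{"jaw": 0, "dx": -0.016}, {"jaw": 0, "dx": -0.016}, {"jaw": 0, "dx": -0.016}]' | python3 shift.py >/dev/null && python3 g.py &&
echo '[{"jaw": 0, "dx": -0.016}, {"jaw": 0, "dx": -0.016}, {"jaw": 0, "dx": -0.016}]' | python3 shift.py >/dev/null && python3 g.py &&
echo '[{"jaw": 0, "dx": -0.016}, {"jaw": 0, "dx": -0.016}, {"jaw": 0, "dx": -0.016}]' | python3 shift.py >/dev/null && python3 g.py &&
echo '[{"jaw": 0, "dx": -0.016}, {"jaw": 0, "dx": -0.016}, {"jaw": 0, "dx": -0.016}]' | python3 shift.py >/dev/null && python3 g.py &&
echo '[{"jaw": 0, "dx": -0.016}, {"jaw": 0, "dx": -0.016}, {"jaw": 0, "dx": -0.016}]' | python3 shift.py >/dev/null && python3 g.py &&
echo '[{"jaw": 0, "dx": -0.016}, {"jaw": 0, "dx": -0.016}, {"jaw": 0, "dx": -0.016}]' | python3 shift.py >/dev/null && python3 g.py
```

```text
t17.77 jig [-0.0358  0.0133  0.0743] F [-2.9 -0.6 -2.8] toolx ang 1.8388 tilt [0. 0.] q [ 0.03  0.11  1.82  0.    1.2  -0.24]
t18.15 jig [-0.0328  0.0133  0.0744] F [-3.  -0.1 -2.8] toolx ang 1.8388 tilt [ 0.0001 -0.    ] q [ 0.02  0.12  1.82 -0.    1.2  -0.25]
t18.52 jig [-0.0311  0.0133  0.0744] F [-9.8  0.2 -1.4] toolx ang 1.8385 tilt [-0.0008  0.0029] q [ 0.02  0.12  1.82  0.    1.21 -0.25]
```

The force jumped to 9.8 N at TCP x ≈ -0.031, after 129 mm of travel. One small nudge should confirm it is the stop.

In the tool's units: -0.0004 m is -0.0064, -0.0003 m is -0.0048.

```bash

echo '[{"jaw": 0, "dx": -0.0064}, {"jaw": 0, "dx": -0.0048}]' | python3 shift.py >/dev/null ; python3 g.py
```

```text
t18.77 jig [-0.0311  0.0133  0.0743] F [-10.6  -0.6   0.2] toolx ang 1.8388 tilt [-0.0012  0.0039] q [ 0.02  0.12  1.82  0.    1.21 -0.25]
```

It is home: no movement, only force. By calculation the heel face is now at x ≈ -0.020, the pivot at x ≈ 0.025 and the knob near (-0.025, -0.055, 0.125). I'll back off, rise, and measure the knob again.

In the tool's units: -0.055 m is -0.88, 0.03 m is 0.48.

```bash

echo '[{"jaw": 0, "dx": 0.064}, {"jaw": 0, "dx": 0.32}, {"jaw": 0, "dx": 0.48}, {"jaw": 0, "dz": -0.88}, {"jaw": 0, "dz": -0.88}]' | python3 shift.py >/dev/null
echo '[{"jaw": 0, "dx": 0.48, "dz": -0.48}, {"jaw": 0, "dx": 0.48}, {"jaw": 0}]' | python3 shift.py >/dev/null
python3 - <<'E'
from h import *
import cv2
rep()
s=manip.grab_frame("scene");t=manip.grab_frame("top")
a=cv2.resize(s[120:220,210:310,::-1],None,fx=4,fy=4,interpolation=cv2.INTER_CUBIC);b=cv2.resize(t[110:210,220:320,::-1],None,fx=4,fy=4,interpolation=cv2.INTER_CUBIC)
cv2.imwrite("pics/home.png",np.hstack([a,b]))
E
```

```text
t19.77 jig [-0.145   0.0136  0.2155] F [-0.5  0.1 -0.4] toolx ang 1.8418 tilt [0.0023 0.    ] q [ 0.21 -0.03  1.72 -0.    1.45 -0.06]
```

View pics/home.png

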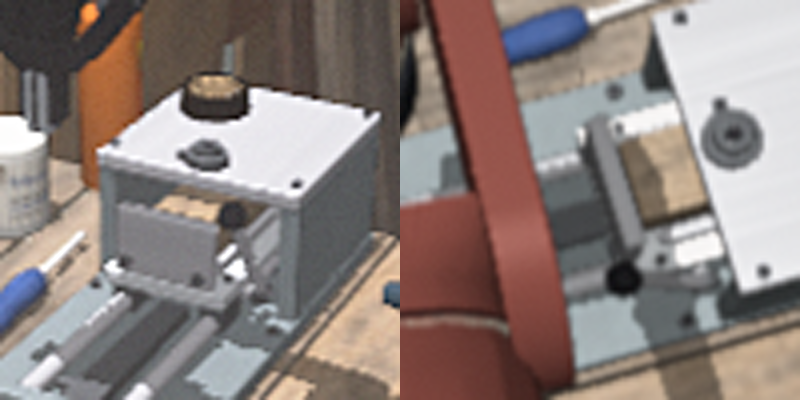

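The shuttle is in under the tower with its block. The knob is at (232,213) in the left panel and (624,278) in the right, with the lever still raised.

```bash
python3 - <<'E'
from h import *
k,e=tri(ray("scene",(232.5/4-.5+210,213.5/4-.5+120)),ray("top",(224.5/4-.5+220,278.5/4-.5+110)))
print(J(k),k[2],e)
E
```

```text
[-0.0281843  -0.05469939] 0.12445295336356162 [np.float64(0.0005569904628620157), np.float64(0.0005569904628619915)]
```

In the tool's units: -0.04 m is -0.64, -0.0235 m is -0.376.

```bash

echo '[{"jaw": 0, "dx": -0.64, "dy": -0.376}, {"jaw": 0, "dx": -0.64, "dy": -0.376}, {"jaw": 0, "dx": -0.624, "dy": -0.3776}, {"jaw": 0, "dz": 0.64}, {"jaw": 0, "dz": 0.512}]' | python3 shift.py >/dev/null
echo '[{"jaw": 0}]' | python3 shift.py >/dev/null; python3 -c "from h import *;rep()"
```

```text
t20.62 jig [-0.024  -0.06    0.1388] F [-0.  -0.5  0.2] toolx ang 1.8373 tilt [-0.0072 -0.0003] q [-0.03 -0.13  1.94 -0.    1.33 -0.3 ]
```

In the tool's units: 0.002 m is 0.032, 0.001 m is 0.016.

```bash
cat > gz.py <<'E'
from h import *
import sys
rep(); f=manip.state()["contact_force"]; sys.exit(bool(np.linalg.norm(f)>3.5))
E
echo '[{"jaw": 0, "dy": 0.032}, {"jaw": 0, "dz": 0.016}]' | python3 shift.py >/dev/null; python3 gz.py &&
echo '[{"jaw": 0, "dz": 0.016}, {"jaw": 0, "dz": 0.016}]' | python3 shift.py >/dev/null && python3 gz.py &&
echo '[{"jaw": 0, "dz": 0.016}, {"jaw": 0, "dz": 0.016}]' | python3 shift.py >/dev/null && python3 gz.py &&
echo '[{"jaw": 0, "dz": 0.016}, {"jaw": 0, "dz": 0.016}]' | python3 shift.py >/dev/null && python3 gz.py
```

```text
t20.88 jig [-0.0237 -0.0539  0.1434] F [-0.3  0.5  0.5] toolx ang 1.8388 tilt [ 0.0036 -0.0002] q [-0.03 -0.12  1.93 -0.    1.33 -0.29]
t21.12 jig [-0.0241 -0.055   0.1399] F [-0.1 -0.2  0. ] toolx ang 1.839 tilt [ 0.001  -0.0001] q [-0.03 -0.12  1.94 -0.    1.32 -0.29]
t21.38 jig [-0.0242 -0.0554  0.1372] F [-0.9  0.5 -0.4] toolx ang 1.8389 tilt [-0.0001 -0.    ] q [-0.03 -0.12  1.94 -0.    1.32 -0.29]
t21.62 jig [-0.0242 -0.0554  0.1352] F [-0.2 -0.1 -0.3] toolx ang 1.8388 tilt [-0.0001  0.    ] q [-0.03 -0.12  1.94 -0.    1.32 -0.3 ]
```

In the tool's units: 0.001 m is 0.016.

```bash

echo '[{"jaw": 0, "dz": 0.016}, {"jaw": 0, "dz": 0.016}]' | python3 shift.py >/dev/null && python3 gz.py &&
echo '[{"jaw": 0, "dx": 0.024, "dz": 0.016}, {"jaw": 0, "dx": 0.024, "dz": 0.016}]' | python3 shift.py >/dev/null && python3 gz.py &&
echo '[{"jaw": 0, "dx": 0.024, "dz": 0.016}, {"jaw": 0, "dx": 0.024, "dz": 0.016}]' | python3 shift.py >/dev/null && python3 gz.py &&
echo '[{"jaw": 0, "dx": 0.024, "dz": 0.016}, {"jaw": 0, "dx": 0.024, "dz": 0.016}]' | python3 shift.py >/dev/null && python3 gz.py
```

```text
t21.88 jig [-0.0242 -0.0554  0.1332] F [0.3 0.5 0.9] toolx ang 1.8388 tilt [-0. -0.] q [-0.03 -0.11  1.94 -0.    1.31 -0.3 ]
t22.12 jig [-0.0269 -0.0552  0.1316] F [ 1.6 -0.6  1.8] toolx ang 1.8388 tilt [ 0.0006 -0.0006] q [-0.02 -0.11  1.95 -0.    1.31 -0.29]
t22.38 jig [-0.0302 -0.0552  0.1296] F [ 0.2 -1.1  1.5] toolx ang 1.8388 tilt [0.0004 0.    ] q [-0.02 -0.11  1.95  0.    1.3  -0.28]
t22.62 jig [-0.0334 -0.0552  0.1275] F [-0.7  0.1  3. ] toolx ang 1.8389 tilt [0.0004 0.0003] q [-0.01 -0.11  1.95  0.    1.3  -0.28]
```

Contact is light at 2–3 N and the lever is following. I'll carry on down the arc.

```bash
sed -i 's/>3.5/>10/' gz.py
echo '[{"jaw": 0, "dx": 0.0528, "dz": 0.0368}, {"jaw": 0, "dx": 0.0528, "dz": 0.0368}]' | python3 shift.py >/dev/null && python3 gz.py &&
echo '[{"jaw": 0, "dx": 0.0528, "dz": 0.0368}, {"jaw": 0, "dx": 0.0528, "dz": 0.0368}]' | python3 shift.py >/dev/null && python3 gz.py &&
echo '[{"jaw": 0, "dx": 0.0528, "dz": 0.0368}, {"jaw": 0, "dx": 0.0528, "dz": 0.0368}]' | python3 shift.py >/dev/null && python3 gz.py &&
echo '[{"jaw": 0, "dx": 0.0416, "dz": 0.056}, {"jaw": 0, "dx": 0.0416, "dz": 0.056}]' | python3 shift.py >/dev/null && python3 gz.py &&
echo '[{"jaw": 0, "dx": 0.0416, "dz": 0.056}, {"jaw": 0, "dx": 0.0416, "dz": 0.056}]' | python3 shift.py >/dev/null && python3 gz.py
```

```text
t22.88 jig [-0.04   -0.0552  0.1226] F [-0.6  0.   2.1] toolx ang 1.8388 tilt [0.0003 0.0002] q [ 0.   -0.11  1.96  0.    1.29 -0.27]
t23.12 jig [-0.0465 -0.0554  0.1177] F [1.4 0.1 1.8] toolx ang 1.8389 tilt [ 0.     -0.0003] q [ 0.01 -0.1   1.96 -0.    1.28 -0.25]
t23.38 jig [-0.0532 -0.0555  0.1132] F [ 1.3 -0.2  2. ] toolx ang 1.8388 tilt [-0.0003 -0.0001] q [ 0.03 -0.1   1.97 -0.    1.27 -0.24]
t23.62 jig [-0.0589 -0.0554  0.1065] F [-2.5 -1.3  5.1] toolx ang 1.8387 tilt [-0.0005  0.0014] q [ 0.04 -0.09  1.97  0.    1.26 -0.23]
t23.88 jig [-0.0639 -0.0552  0.0995] F [-2.4 -1.1  4.6] toolx ang 1.8389 tilt [0.0002 0.0007] q [ 0.05 -0.08  1.98  0.    1.25 -0.22]
```

In the tool's units: 0.004 m is 0.064, 0.0019 m is 0.0304.

```bash
sed -i 's/>10/>12/' gz.py
echo '[{"jaw": 0, "dx": 0.0304, "dz": 0.064}, {"jaw": 0, "dx": 0.0304, "dz": 0.064}]' | python3 shift.py >/dev/null && python3 gz.py &&
echo '[{"jaw": 0, "dx": 0.0304, "dz": 0.064}, {"jaw": 0, "dx": 0.0304, "dz": 0.064}]' | python3 shift.py >/dev/null && python3 gz.py &&
echo '[{"jaw": 0, "dx": 0.0192, "dz": 0.056}, {"jaw": 0, "dx": 0.0192, "dz": 0.056}]' | python3 shift.py >/dev/null && python3 gz.py &&
echo '[{"jaw": 0, "dx": 0.016, "dz": 0.048}, {"jaw": 0, "dx": 0.016, "dz": 0.048}]' | python3 shift.py >/dev/null && python3 gz.py &&
echo '[{"jaw": 0, "dz": 0.016}, {"jaw": 0, "dz": 0.016}]' | python3 shift.py >/dev/null && python3 gz.py&&
echo '[{"jaw": 0, "dz": 0.016}, {"jaw": 0, "dz": 0.016}]' | python3 shift.py >/dev/null && python3 gz.py
```

```text
t24.12 jig [-0.0673 -0.0551  0.0913] F [-1.4 -0.2  3.3] toolx ang 1.8387 tilt [0.0006 0.0001] q [ 0.05 -0.07  1.98  0.    1.23 -0.21]
t24.38 jig [-0.071  -0.0552  0.0832] F [-2.5  0.7  1.6] toolx ang 1.8387 tilt [ 0.0004 -0.0001] q [ 0.06 -0.06  1.99 -0.    1.22 -0.21]
t24.62 jig [-0.0734 -0.0554  0.0762] F [-2.1  0.4  2. ] toolx ang 1.8388 tilt [-0.0001 -0.0002] q [ 0.07 -0.05  1.99 -0.    1.2  -0.2 ]
t24.88 jig [-0.0754 -0.0554  0.0702] F [-1.6  0.2  1.7] toolx ang 1.8388 tilt [-0.0003 -0.0001] q [ 0.07 -0.05  2.   -0.    1.19 -0.2 ]
t25.12 jig [-0.0754 -0.0555  0.0684] F [-2.6 -1.2  4.4] toolx ang 1.8388 tilt [-0.0004 -0.0001] q [ 0.07 -0.04  2.   -0.    1.19 -0.2 ]
t25.38 jig [-0.0755 -0.0552  0.068 ] F [-2.7 -5.2 13.5] toolx ang 1.8388 tilt [-0.0008  0.0002] q [ 0.07 -0.04  2.    0.    1.19 -0.2 ]
```

The lever has bottomed at knob height ≈ 58 mm, with force up and no more motion. I'll let go straight up, back away, and look.

In the tool's units: -0.06 m is -0.96, 0.05 m is 0.8.

```bash

echo '[{"jaw": 0, "dz": -0.064}, {"jaw": 0, "dz": -0.48}, {"jaw": 0, "dz": -0.96}, {"jaw": 0, "dz": -0.96}, {"jaw": 0, "dx": 0.8}]' | python3 shift.py >/dev/null
echo '[{"jaw": 0, "dx": 0.8}, {"jaw": 0, "dx": 0.48}, {"jaw": 0}, {"jaw": 0}]' | python3 shift.py >/dev/null
python3 - <<'E'
from h import *
import cv2
rep()
s=manip.grab_frame("scene")
cv2.imwrite("pics/end.png",cv2.resize(s[100:240,170:330,::-1],None,fx=4,fy=4,interpolation=cv2.INTER_CUBIC))
E
```

```text
t26.50 jig [-0.2047 -0.0554  0.22  ] F [1.1 0.8 0.8] toolx ang 1.8386 tilt [-0.0004 -0.0011] q [ 0.32 -0.18  1.85 -0.    1.47  0.05]
```

View pics/end.png

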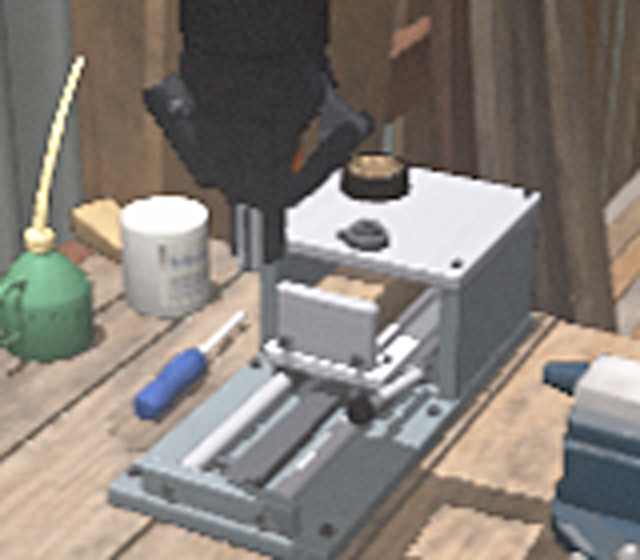

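The lever is down, with the knob at (360,405). The shuttle is home, the block is in its nest, the bystanders are in place, and the gripper is clear. I'll hand it in.

```bash
python3 -c "from plant import manip;print(manip.job_done())"
```

```text
the job is handed in; nothing more can be done
None
```

The job is handed in: the shuttle is home against the stop (about 129 mm of travel, measured force about 11 N there), the locking lever is fully down, and the arm is clear; no verdict came back.

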